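# Cull the short shaft keys, then hold the parts cleaner's lid

### The job

Pick the two shaft keys that are too short out of the white tray and put them in the grey scrap tub, leaving the three full-length keys and the spacer ring in the tray. Then lift the lid of the parts cleaner and hold it open at 50 degrees from closed while I load the good keys: its stay is missing and it falls shut if let go, so finish still holding it. Leave everything else on the bench where it is.

Things in the scene. Friction and masses are not known exactly. Their poses are not given: they have to be found in the camera images.
- key_1: dark steel shaft (feather) key lying in the tray, a flat bar 14 mm wide and 9 mm high; origin at the middle of its underside, x axis along its length, z up; full length, 56 mm, both ends rounded (good)
- key_2: dark steel shaft (feather) key lying in the tray, a flat bar 14 mm wide and 9 mm high; origin at the middle of its underside, x axis along its length, z up; full length, 56 mm, both ends rounded (good)
- key_3: dark steel shaft (feather) key lying in the tray, a flat bar 14 mm wide and 9 mm high; origin at the middle of its underside, x axis along its length, z up; full length, 56 mm, both ends rounded (good)
- key_4: dark steel shaft (feather) key lying in the tray, a flat bar 14 mm wide and 9 mm high; origin at the middle of its underside, x axis along its length, z up; short, 36 mm, both ends rounded (scrap)
- key_5: dark steel shaft (feather) key lying in the tray, a flat bar 14 mm wide and 9 mm high; origin at the middle of its underside, x axis along its length, z up; short, 36 mm, one end rounded, the +x end snapped off square (scrap)
- spacer: dark steel spacer ring lying flat in the tray, 32 mm outside, 20 mm bore, 9 mm high; origin at the centre of its underside. Stays there
- tray: white plastic tray, fixed, 200 x 200 mm, 2 mm floor, rim 4 mm thick and 10 mm high; origin at the centre of its underside, axes along its sides. The five keys and the ring lie in it in two columns (along its y, 92 mm apart) of three rows (along its x, 52 mm apart), the keys roughly along its y
- scrap_tub: open grey plastic tub, fixed, 100 x 100 mm and 50 mm high, 4 mm walls; origin at the centre of its underside, axes along its sides. Empty at the start
- cleaner: bench ultrasonic parts cleaner, fixed, empty steel tank 160 mm deep (its x) by 175 mm wide (its y), 165 mm high to the tank's rim, black control panel on its front; origin at the centre of its underside, its -x side is the front and faces the robot, roughly
- lid (a joint): angle of the cleaner's lid in rad: 0 closed, grows as the front of the lid rises, stop at 1.75. The hinge is along the cleaner's rear edge; nearly no friction, the lid (about 0.35 kg) falls shut by its weight
- lid_hinge (a point): middle of the lid's hinge axis, which runs along the cleaner's y; in the cleaner's frame at x = +86 mm, y = 0, z = 168 mm
- lid_handle (a point): middle of the lid's handle: a round black bar 10 mm thick along the cleaner's y, 96 mm long between the axes of two 10 mm posts that stand on the lid. The bar's axis is 140 mm from the hinge towards the lid's front and 43 mm above it at right angles to the lid (the lid's top face is 3 mm above the hinge axis, a pressed panel in its middle another 2 mm). The lid's sheet is 172 x 185 mm, with its front edge 172 mm from the hinge and a rim turned 10 mm down
- pipe_wrench: aluminium pipe wrench lying on the bench, 310 mm long, 22 mm high; bystander; origin near its middle, at the underside
- screwdriver: screwdriver with orange handle, 170 mm long, lying between tray and cleaner; bystander; origin at its middle, at the underside
- spray_can: blue spray can, 66 mm across, 210 mm high, standing at the back; bystander; origin at the centre of its foot
- square_bar: square steel bar, 14 x 14 x 260 mm, lying at the back; bystander; origin at its middle, at the underside, x along it
- pin_stand: blue cast stand with a ring on top, foot 110 x 95 mm, 122 mm high, at the left; bystander; origin at the centre of its foot
- carburettor: aluminium carburettor body, about 90 mm wide and 126 mm high, at the right; bystander; origin at the centre of its foot
Things that resemble listed ones, but are neither listed nor needed, are in the scene too. There is more than one size of the scrap_tub; the one meant has the size given above.

How it is judged (in metres and radians):
On the way, in this order (a step that is already met when the one before it is completed fails the run):
1. both short keys are in the scrap tub and let go, the good keys and the ring are in the tray, the lid is still shut (x of key_4 in the frame of scrap_tub between -0.048 and 0.048 m and y of key_4 in the frame of scrap_tub between -0.048 and 0.048 m and z of key_4 in the frame of scrap_tub between -0.005 and 0.045 m and x of key_5 in the frame of scrap_tub between -0.048 and 0.048 m and y of key_5 in the frame of scrap_tub between -0.048 and 0.048 m and z of key_5 in the frame of scrap_tub between -0.005 and 0.045 m and x of key_1 in the frame of tray between -0.097 and 0.097 m and y of key_1 in the frame of tray between -0.097 and 0.097 m and z of key_1 in the frame of tray between -0.005 and 0.02 m and x of key_2 in the frame of tray between -0.097 and 0.097 m and y of key_2 in the frame of tray between -0.097 and 0.097 m and z of key_2 in the frame of tray between -0.005 and 0.02 m and x of key_3 in the frame of tray between -0.097 and 0.097 m and y of key_3 in the frame of tray between -0.097 and 0.097 m and z of key_3 in the frame of tray between -0.005 and 0.02 m and x of spacer in the frame of tray between -0.097 and 0.097 m and y of spacer in the frame of tray between -0.097 and 0.097 m and z of spacer in the frame of tray between -0.005 and 0.02 m and value of joint lid below 0.08 rad and contact force between each of key_4, key_5 and the fingers below 0.05 N), for 0.2 s.
2. the robot holds the lid open at 50 degrees, within 6 degrees (value of joint lid between 0.767945 and 0.977384 rad and (contact force between lid and the fingers above 0.4 N or contact force between lid and the arm above 0.4 N)), for 0.3 s.
At the end, for the whole second after the job is handed in: Both 36 mm keys lie in the scrap tub and the three 56 mm keys and the ring in the tray; the lid stands at 50 degrees from closed, within 6 degrees, at rest and carried by the robot (contact force of at least 0.4 N), through the last second (all of step 2 and x of key_4 in the frame of scrap_tub between -0.048 and 0.048 m and y of key_4 in the frame of scrap_tub between -0.048 and 0.048 m and z of key_4 in the frame of scrap_tub between -0.005 and 0.045 m and x of key_5 in the frame of scrap_tub between -0.048 and 0.048 m and y of key_5 in the frame of scrap_tub between -0.048 and 0.048 m and z of key_5 in the frame of scrap_tub between -0.005 and 0.045 m and x of key_1 in the frame of tray between -0.097 and 0.097 m and y of key_1 in the frame of tray between -0.097 and 0.097 m and z of key_1 in the frame of tray between -0.005 and 0.02 m and x of key_2 in the frame of tray between -0.097 and 0.097 m and y of key_2 in the frame of tray between -0.097 and 0.097 m and z of key_2 in the frame of tray between -0.005 and 0.02 m and x of key_3 in the frame of tray between -0.097 and 0.097 m and y of key_3 in the frame of tray between -0.097 and 0.097 m and z of key_3 in the frame of tray between -0.005 and 0.02 m and x of spacer in the frame of tray between -0.097 and 0.097 m and y of spacer in the frame of tray between -0.097 and 0.097 m and z of spacer in the frame of tray between -0.005 and 0.02 m and velocity of joint lid between -0.1 and 0.1 rad/s); the arm keeps its last pose, push and grip.
It fails at once if one of the other things on the bench (wrench, screwdriver, can, bar, stand, carburettor, spacer ring) is pushed from its place by more than 40 mm (distance of any of spacer, pipe_wrench, screwdriver, spray_can, square_bar, pin_stand, carburettor from where it was at the start of the episode above 0.04 m).
It also fails if it takes over 72 s, if anything falls off the work surface, if the arm or the gripper's body presses on something with over 40 N, if the wrist force passes 120 N, or if a joint passes its speed limit or range.

### The arm

A 6-joint arm with a two-finger parallel gripper is mounted at the origin on the work surface. World frame = base frame: x ahead of the robot, y to its left, z up, the work surface at z = 0. Lengths are in mm, angles in rad, forces in N, time in s.
With the tool pointing down it reaches from about 350 to 875 mm from the base axis. Payload 4.2 kg.
Tool frame: the origin (TCP) lies at the very end of the fingers, on their centre line; the grasp point (between the pads) lies 19 mm behind it (arm.grip_point_offset is the distance from the TCP to the grasp point, in mm); z points along the fingers, y is the direction in which the jaws open and shut (so a half turn about z gives the same grasp; the last joint's range is limited). The gripper opens to 85 mm and grips with 20 to 120 N. Pads are 22 mm wide; open, the fingers measure 114 mm over their backs; the gripper's body (76 mm by 85 mm) begins 54 mm behind the grasp point. The pads swing forward as they close: fully open they stand 13 mm farther back than shut.
Start: joints at [1.549, 0.385, 0.008, 0, -1.194, -0.259], TCP at [173.171, 600.509, 210.912] pointing down, gripper open.
Joint ranges: [-3.14, 3.14], [-1.21, 2.06], [-1.07, 1.41], [-3.16, 2.05], [-2.99, -0.16], [-3.1, 3.1]. Speed limits (rad/s): [2.79, 2.79, 3.14, 3.14, 3.14, 3.14].

### API

Orientations are given as a unit quaternion [x, y, z, w].
In Python, from bench import arm gives the robot as it stands.
- The arm moves only by the tool drive_tool, never from a script. Its argument "steps" is a list of rows, each a list of 5 numbers: the shift along the tool's x, y, z in m, then the turn about the tool's z in degrees, then the finger opening in m, from 0 to 0.0854. A call has 1 to 20 rows; each row shifts and turns the commanded pose from where the row before left it, along the tool's axes as they then stand; what a row does not reach is not made up. A row lasts 1/10 s, in which the tool goes at most 50 mm and 8.59 degrees, less where a joint would pass 70% of its speed; a pose out of reach is approached as far as the arm can. A call is refused whole if a number of a shift passes 0.05 or a number of a turn 8.59, either way. A call with a gripper value outside its range is refused whole. The fingers move at their own pace and stop on an object; the grip force is fixed at half the most. Time passes only in rows, so rows that do not move let the fingers close. It gives the time, the measured TCP pose, the force and the opening at its end, in the units of the state.
- arm.read_state(): the state, without advancing time (a new reading comes with each control period).
- arm.get_image(name): name is "scene" or "top" or "wrist"; returns (picture, depth): 480x640x3 uint8, blue, green, red; 480x640 float32, mm along the optical axis (not along the pixel's ray), 0 where there is no reading.
- arm.camera_params(name): a dict with "K" (3x3 intrinsics, pixels), "world_to_cam" (4x4, takes a point from world to camera coordinates); the wrist camera has in their place "mount" (4x4, takes a point from camera to tool coordinates, whose origin is the TCP and whose axes are the flange's). Camera axes: x right, y up, looking along -z (the intrinsics and any distortion apply to the point x, -y, -z); pixel columns grow to the right and rows downward; lengths in mm; the calibration is good to about 2 mm. The wrist camera is an equidistant fisheye: a pixel r from the principal point sees the ray r / f radians off the axis. A picture is of the moment at which its call begins: read the wrist's pose just before it. camera_params takes no time and is no camera call.
- arm.job_done(): hands the job in, once; it reports no verdict.
The state is a dict: "clock": time; "joints": joint angles; "joint_vel": joint speeds; "joint_efforts": joint torques, N m; "position": TCP position; "ee_rot": TCP orientation; "contact_force": force on the tool from outside, world axes, zero at the start; "wrist_torque": the same for the moment, N m; "gripper_width": finger opening in mm.
Only numpy, scipy, OpenCV 4.12 (cv2) and the standard library are available. Lean on these libraries where they do the work, as an engineer would, in place of code of your own. Each camera call takes 0.05 s, during which the arm holds its last target.

## Working session

There is one attempt and no reset: what is moved stays moved. The work goes in short steps, Python scripts to look and compute and a tool call to move; the robot and the scene stay as the last step left them, time stands still between calls to the robot, and variables do not carry over. Pictures are saved under pics/ and viewed, and the job is handed in when it is done.

Besides the shell and the picture viewer there is one more tool, called after "Emit:" as name([rows], argument=value, ...), one row to a line, values as JSON. drive_tool: Moves the arm, as the interface text tells. Its arguments: {"type":"object","properties":{"steps":{"type":"array"}},"required":["steps"]}

```bash
ls; mkdir -p pics; python3 - <<'E'
from bench import arm
import cv2,numpy as np
s=arm.read_state(); print(s)
for n in ["scene","top","wrist"]:
    im,d=arm.get_image(n); cv2.imwrite(f"pics/{n}0.png",im); np.save(f"pics/{n}0.npy",d)
    print(n,arm.camera_params(n))
E
```

```text
pics
{'clock': 0.0, 'joints': array([ 1.54863377e+00,  3.85553218e-01,  6.61440329e-03, -4.93350873e-04,
       -1.19401783e+00, -2.58577598e-01]), 'joint_vel': array([-0.00071885,  0.00121772, -0.0012184 , -0.00084737,  0.00035297,
       -0.00066691]), 'joint_efforts': array([-2.20485908e-04, -3.92290306e+01,  1.88400882e+01,  4.18616518e+00,
       -4.55741669e-03, -2.01201338e-06]), 'position': array([172.99113843, 599.9168784 , 209.82003037]), 'ee_rot': array([ 9.90150946e-01, -1.39999585e-01, -1.00288602e-04,  1.09965855e-03]), 'contact_force': array([-0.63223674, -0.29495883, -0.22679582]), 'wrist_torque': array([-0.03322025, -0.01590733,  0.06294943]), 'gripper_width': 85.07301658924187}
scene {'K': array([[526.4854707,   0.       , 317.2121143],
       [  0.       , 526.4854707, 239.8554447],
       [  0.       ,   0.       ,   1.       ]]), 'world_to_cam': array([[-3.53173037e-01,  9.35534084e-01,  6.69205628e-03,
         1.93874167e+02],
       [-4.94852867e-01, -1.92872591e-01,  8.47302073e-01,
         1.28514126e+02],
       [ 7.93970683e-01,  2.95932663e-01,  5.310691
[... 461 characters left out ...]
4070e+02],
       [-1.74288555e-01,  1.89327558e-02,  9.84512595e-01,
        -1.30742903e+03],
       [ 0.00000000e+00,  0.00000000e+00,  0.00000000e+00,
         1.00000000e+00]])}
wrist {'K': array([[371.64829954,   0.        , 320.88833761],
       [  0.        , 371.64829954, 246.66944656],
       [  0.        ,   0.        ,   1.        ]]), 'mount': array([[ 4.06549967e-04,  9.59369957e-01,  2.82150884e-01,
         7.18301519e+01],
       [ 9.99999836e-01, -2.75968575e-04, -5.02546503e-04,
         6.98720551e-01],
       [-4.04263240e-04,  2.82151042e-01, -9.59369911e-01,
        -1.63655815e+02],
       [ 0.00000000e+00,  0.00000000e+00,  0.00000000e+00,
         1.00000000e+00]])}
```

View pics/top0.png

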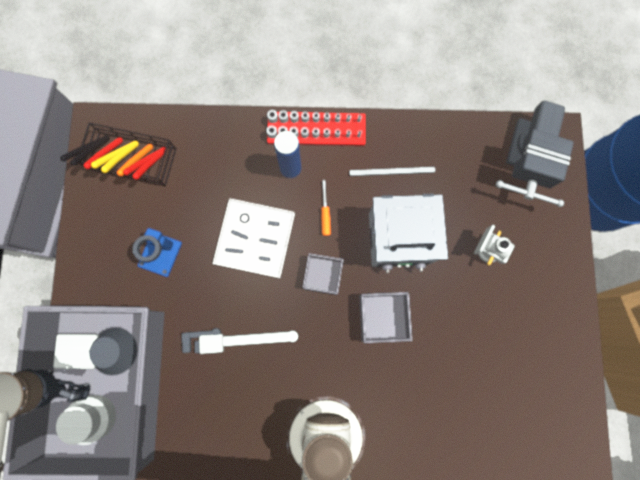

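View pics/scene0.png

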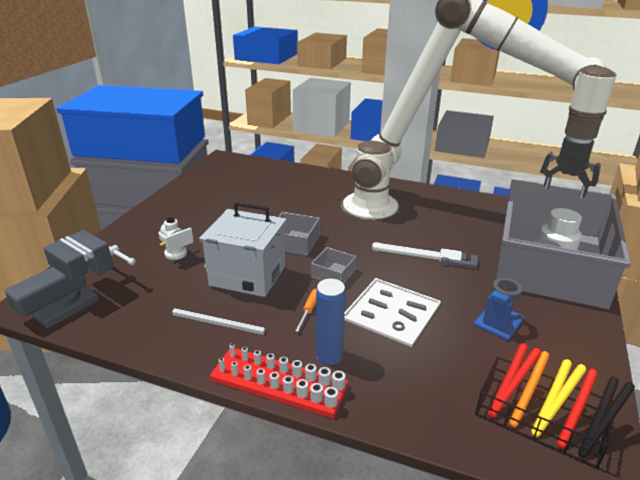

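View pics/wrist0.png

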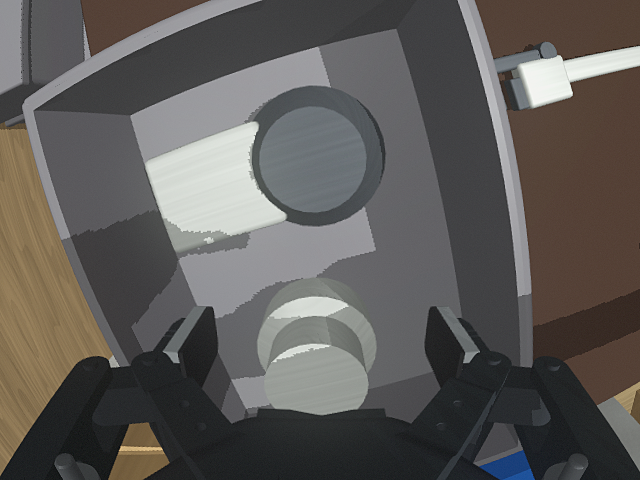

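The top view shows the tray (centre about 254,238) with the ring at (244,217) and keys. The small tub is at (322,273) and a larger one at (386,317). The cleaner is at (408,230) with its handle at (411,247). Next I'll measure these.

```bash
cat > h.py <<'E'
import numpy as np,cv2
from bench import arm
from scipy.spatial.transform import Rotation as R
def ray(name,uv,pose=None):
    p=arm.camera_params(name);K=p["K"];uv=np.atleast_2d(np.array(uv,float))
    x=(uv[:,0]-K[0,2])/K[0,0];y=(uv[:,1]-K[1,2])/K[1,1]
    if name=="wrist":
        r=np.hypot(x,y)+1e-12;d=np.c_[np.sin(r)*x/r,-np.sin(r)*y/r,-np.cos(r)]
        M=np.eye(4);M[:3,:3]=R.from_quat(pose["ee_rot"]).as_matrix();M[:3,3]=pose["position"];T=M@p["mount"]
    else:
        d=np.c_[x,-y,-np.ones_like(x)];T=np.linalg.inv(p["world_to_cam"])
    return T[:3,3],d@T[:3,:3].T
def onz(name,uv,z,pose=None):
    o,d=ray(name,uv,pose);return o+d*((z-o[2])/d[:,2])[:,None]
def proj(name,P,pose=None):
    p=arm.camera_params(name);K=p["K"];P=np.atleast_2d(P)
    if name=="wrist":
        M=np.eye(4);M[:3,:3]=R.from_quat(pose["ee_rot"]).as_matrix();M[:3,3]=pose["position"];W=np.linalg.inv(M@p["mount"])
    else:W=p["world_to_cam"]
    c=P@W[:3,:3].T+W[:3,3];x,y,z=c[:,0],-c[:,1],-c[:,2]
    if name=="wrist":
        r=np.hypot(x,y);t=np.arctan2(r,z);x,y=t*x/r,t*y/r
    else:x,y=x/z,y/z
    return np.c_[K[0,0]*x+K[0,2],K[1,1]*y+K[1,2]]
E
python3 - <<'E'
from h import *
im=cv2.imread("pics/top0.png")
big=cv2.resize(im[180:350,190:460],None,fx=2.9,fy=2.9,interpolation=cv2.INTER_CUBIC);cv2.imwrite("pics/topcrop.png",big)
g=im.min(2)
w=(g>150).astype(np.uint8);n,l,st,c=cv2.connectedComponentsWithStats(w)
i=l[270,250] or l[225,235]
m=(l==l[240,225]).astype(np.uint8)
ct=max(cv2.findContours(m,0,1)[0],key=cv2.contourArea);rc=cv2.minAreaRect(ct);print(rc)
b=cv2.boxPoints(rc);print("tray corners",onz("top",b,10).round(1),onz("top",[rc[0]],10))
hull=cv2.drawContours(np.zeros_like(m),[ct],-1,1,-1)
hull=cv2.erode(hull,np.ones((5,5)))
dk=((im.max(2)<140)&(hull>0)).astype(np.uint8)
for q in cv2.findContours(dk,0,1)[0]:
    if cv2.contourArea(q)<10: continue
    r=cv2.minAreaRect(q);bb=onz("top",cv2.boxPoints(r),11)
    print(np.round(r[0],1),np.round(onz("top",[r[0]],9)[0],1),np.linalg.norm(bb[0]-bb[1]).round(1),np.linalg.norm(bb[1]-bb[2]).round(1))
for nm,px in dict(tub=[(310,254),(343,259),(336,293),(303,287)],tub2=[(360,293),(410,291),(412,341),(361,342)]).items():
    P=onz("top",px,50);print(nm,P.round(0).tolist(),P.mean(0),[np.linalg.norm(P[i]-P[i-1]).round() for i in range(4)])
d=np.load("pics/top0.npy")
print([onz("top",[p],z).round(0).tolist() for p,z in [((392,246),211),((435,247),211),((411,248),211)]])
print([onz("top",[p],171).round(0).tolist() for p in [(372,197),(444,196),(446,260),(371,264)]])
E
```

```text
((253.48822021484375, 237.55294799804688), (70.17700958251953, 69.20082092285156), 12.528807640075684)
tray corners [[480.  337.8  10. ]
 [684.5 304.1  10. ]
 [641.2  97.8  10. ]
 [438.3 136.7  10. ]] [[559.63503193 219.2344439   10.        ]]
tub [[507.0, 51.0, 50.0], [494.0, -44.0, 50.0], [397.0, -25.0, 50.0], [413.0, 69.0, 50.0]] [452.69642901  12.76413748  50.        ] [np.float64(96.0), np.float64(95.0), np.float64(99.0), np.float64(95.0)]
tub2 [[398.0, -92.0, 50.0], [405.0, -234.0, 50.0], [267.0, -237.0, 50.0], [262.0, -95.0, 50.0]] [ 333.1445974  -164.86039097   50.        ] [np.float64(135.0), np.float64(142.0), np.float64(139.0), np.float64(142.0)]
[[[507.0, -159.0, 211.0]], [[506.0, -268.0, 211.0]], [[502.0, -207.0, 211.0]]]
[[[645.0, -114.0, 171.0]], [[651.0, -307.0, 171.0]], [[479.0, -306.0, 171.0]], [[465.0, -110.0, 171.0]]]
```

View pics/topcrop.png

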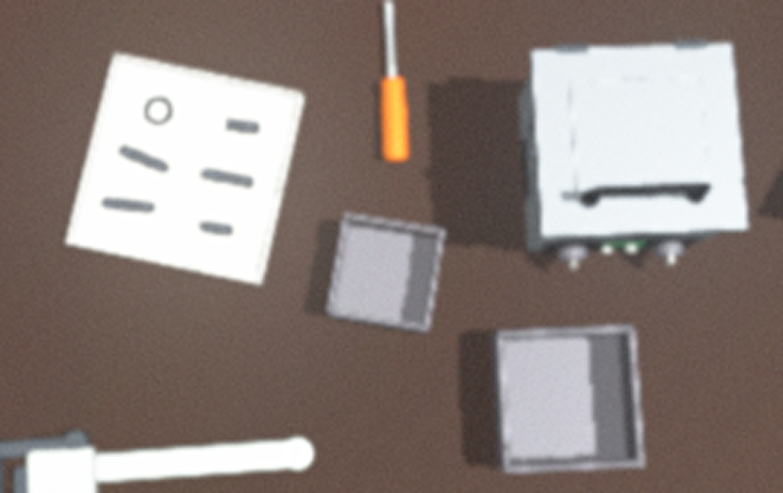

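Both short keys can be told apart in the crop, at (242,126) and (216,228), which is top px (273,223) and (264,259). The 100 mm tub is the left one, near (453,13). I'll lift and move over the tray for a wrist view.

Emit:
drive_tool([
  [0, 0, -0.04, 0, 0.0854],
  [0.0335, 0.0219, 0, 0, 0.0854],
  [0.0335, 0.0219, 0, 0, 0.0854],
  [0.0335, 0.0219, 0, 0, 0.0854],
  [0.0335, 0.0219, 0, 0, 0.0854],
  [0.0335, 0.0219, 0, 0, 0.0854],
  [0.0335, 0.0219, 0, 0, 0.0854],
  [0.0335, 0.0219, 0, 0, 0.0854],
  [0.0335, 0.0219, 0, 0, 0.0854],
  [0.0335, 0.0219, 0, 0, 0.0854],
  [0.0335, 0.0219, 0, 0, 0.0854],
  [0.0335, 0.0219, 0, 0, 0.0854],
  [0.0335, 0.0219, 0, 0, 0.0854],
  [0.0335, 0.0219, 0, 0, 0.0854],
  [0.0335, 0.0219, 0, 0, 0.0854],
])

```text
clock: 1.65
position: [539.5, 174.5, 250.7]
ee_rot: [0.99, -0.14, -0.0, 0.0]
contact_force: [0.7, 0.7, -0.2]
gripper_width: 85.1
```

Emit:
drive_tool([
  [0, 0, 0, 8.4, 0.036],
  [0, 0, 0, 8.4, 0.036],
  [0, 0, 0, 8.4, 0.036],
  [0, 0, 0, 8.4, 0.036],
  [0, 0, 0, 8.4, 0.036],
  [0, 0, 0, 8.4, 0.036],
  [0, 0, 0, 8.4, 0.036],
  [0, 0, 0, 8.4, 0.036],
  [0, 0, 0, 8.4, 0.036],
  [0, 0, 0, 8.4, 0.036],
  [0, 0, 0, 0, 0.036],
  [0, 0, 0, 0, 0.036],
  [0, 0, 0, 0, 0.036],
])

```text
clock: 2.95
position: [538.8, 175.9, 250.8]
ee_rot: [-0.643, 0.766, 0.0, -0.0]
contact_force: [0.9, -0.4, -0.5]
gripper_width: 35.9
```

```bash
python3 - <<'E'
from h import *
s=arm.read_state();im,d=arm.get_image("wrist");cv2.imwrite("pics/w1.png",im);np.savez("pics/w1.npz",position=s["position"],ee_rot=s["ee_rot"])
print(s["clock"],s["position"],s["ee_rot"],s["contact_force"],s["gripper_width"],s["joints"])
E
```

```text
2.95 [538.75996594 175.92820135 250.78377157] [-6.42973413e-01  7.65888483e-01  4.43752199e-05 -1.40684734e-04] [ 0.91502303 -0.37370007 -0.50519326] 35.90221513560895 [ 6.01422398e-01  2.59866000e-01 -7.25364620e-02 -6.46286864e-05
 -1.23868251e+00 -7.75449076e-01]
```

View pics/w1.png

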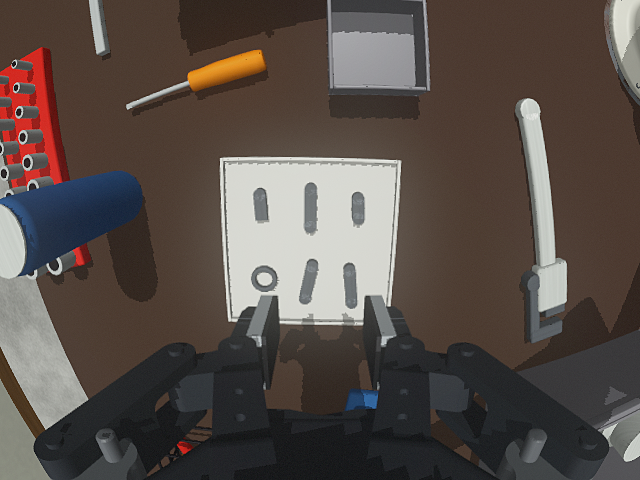

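The tray is fully in view. The short keys are at (261,204), with its lower end square, and (358,208). The full ones are at (311,207), (310,281) and (350,286), the ring is at (264,279) and the tub at (378,45).

```bash
python3 - <<'E'
from h import *
s=np.load("pics/w1.npz");im=cv2.imread("pics/w1.png")
m=((im.max(2)<150)).astype(np.uint8);m[:165]=0;m[318:]=0;m[:,:226]=0;m[:,393:]=0
for q in cv2.findContours(m,0,1)[0]:
    if cv2.contourArea(q)<100: continue
    P=onz("wrist",q[:,0,:],9,s)[:,:2].astype(np.float32)
    c,wh,a=cv2.minAreaRect(P);b=cv2.boxPoints((c,wh,a))
    e=[b[1]-b[0],b[2]-b[1]];e=max(e,key=np.linalg.norm);h=np.degrees(np.arctan2(e[1],e[0]))%180
    print(q[:,0].mean(0).round(),"c",np.round(c,1),"wh",np.round(wh,1),"head",h.round(1))
tp=[(220,158),(401,161),(389,325),(228,325)]
P=onz("wrist",tp,10,s);print("tray",P.round(1).tolist(),P.mean(0),[np.linalg.norm(P[i]-P[i-1]).round(1) for i in range(4)])
print("tub lower rim",onz("wrist",[(330,89),(429,90)],50,s).round(1))
cv2.imwrite("pics/w1c.png",cv2.resize(im[170:320,215:410],None,fx=4,fy=4))
E
```

```text
[382. 304.] c [491.1 303.1] wh [43.1 34.9] head 84.2
[265. 278.] c [619.7 248.9] wh [31.4 32.3] head 95.4
[350. 285.] c [521.4 275.4] wh [58.2 14.3] head 85.4
[308. 281.] c [568.9 261.3] wh [57.5 15. ] head 68.8
[240. 283.] c [633.7 234.4] wh [126.4  61.1] head 81.5
[358. 208.] c [499.  184.9] wh [36.2 14.5] head 80.3
[261. 205.] c [604.7 161.6] wh [36.7 15. ] head 82.4
[310. 208.] c [550.3 175.7] wh [55.6 13.6] head 78.1
tray [[638.9, 101.7, 10.0], [443.3, 140.3, 10.0], [480.8, 336.2, 10.0], [679.5, 302.5, 10.0]] [560.6245242  220.18453123  10.        ] [np.float64(204.9), np.float64(199.4), np.float64(199.5), np.float64(201.5)]
tub lower rim [[508.8  56.   50. ]
 [411.7  69.6  50. ]]
```

View pics/w1c.png

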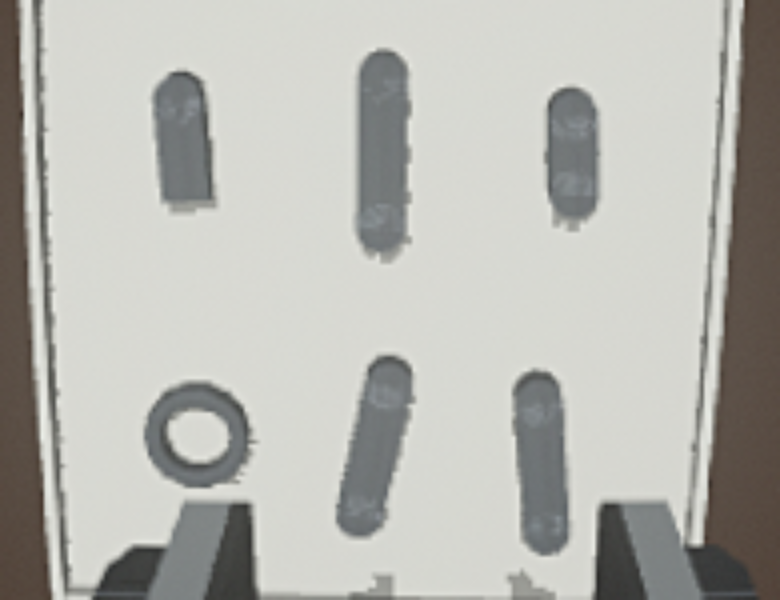

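Emit:
drive_tool([
  [-0.002, 0.041, 0, 0, 0.036],
  [0, 0, 0.045, 0, 0.036],
  [0, 0, 0.045, 0, 0.036],
  [0, 0, 0.045, 0, 0.036],
  [0, 0, 0.045, 0, 0.036],
  [0, 0, 0.03, 0, 0.036],
  [0, 0, 0, 0, 0.036],
  [0, 0, 0, 0, 0.036],
  [0, 0, 0, 0, 0.036],
])

```text
clock: 3.9
position: [500.4, 186.1, 43.0]
ee_rot: [-0.643, 0.766, -0.0, 0.002]
contact_force: [0.5, -0.2, 0.6]
gripper_width: 35.8
```

```bash
python3 - <<'E'
from h import *
s=arm.read_state();im,d=arm.get_image("wrist");cv2.imwrite("pics/w2.png",im)
print(s["clock"],s["position"],s["ee_rot"],s["contact_force"],s["gripper_width"])
E
```

```text
3.9 [500.3856955  186.11862747  42.98596233] [-6.42532395e-01  7.66255611e-01 -3.14776431e-04  2.08831533e-03] [ 0.50160155 -0.16187016  0.55280961] 35.785776008666986
```

View pics/w2.png

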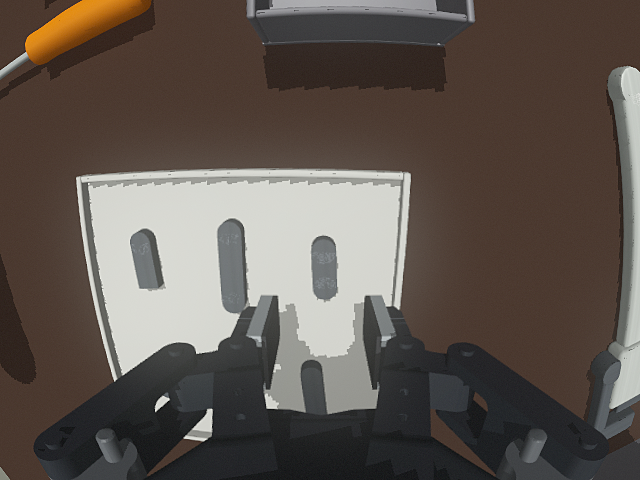

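The key at (323,267) is centred between the fingers, which sit at x≈270 and 375. I'll go down, close and lift.

Emit:
drive_tool([
  [0, 0, 0.02, 0, 0.036],
  [0, 0, 0.017, 0, 0.036],
  [0, 0, 0, 0, 0.036],
  [0, 0, 0, 0, 0.036],
])

```text
clock: 4.35
position: [499.7, 185.6, 5.3]
ee_rot: [-0.642, 0.766, -0.0, 0.001]
contact_force: [0.4, 0.7, 1.0]
gripper_width: 35.5
```

Emit:
drive_tool([
  [0, 0, 0, 0, 0],
  [0, 0, 0, 0, 0],
  [0, 0, 0, 0, 0],
  [0, 0, 0, 0, 0],
  [0, 0, 0, 0, 0],
  [0, 0, 0, 0, 0],
])

```text
clock: 4.95
position: [498.8, 185.1, 3.9]
ee_rot: [-0.642, 0.767, -0.0, 0.0]
contact_force: [0.2, -0.2, 0.4]
gripper_width: 0.1
```

The jaws closed to zero, so I missed the key. I'll lift straight up and look.

Emit:
drive_tool([
  [0, 0, -0.045, 0, 0],
  [0, 0, -0.045, 0, 0],
  [0, 0, 0, 0, 0.036],
  [0, 0, 0, 0, 0.036],
  [0, 0, 0, 0, 0.036],
])

```text
clock: 5.45
position: [498.0, 184.6, 93.0]
ee_rot: [-0.642, 0.767, 0.0, -0.001]
contact_force: [-0.0, 0.0, -0.3]
gripper_width: 35.7
```

```bash
python3 - <<'E'
from h import *
s=arm.read_state();im,d=arm.get_image("wrist");cv2.imwrite("pics/w3.png",im);np.savez("pics/w3.npz",position=s["position"],ee_rot=s["ee_rot"]);np.save("pics/w3d.npy",d)
print(s["clock"],s["position"],s["ee_rot"],s["contact_force"],s["gripper_width"])
print("TCP proj",proj("wrist",s["position"],s), "below z11", proj("wrist",[*s["position"][:2],11],s))
w2=cv2.imread("pics/w2.png")
S=dict(position=np.array([500.3856955,186.11862747,42.98596233]),ee_rot=np.array([-6.42532395e-01,7.66255611e-01,-3.14776431e-04,2.08831533e-03]))
print(onz("wrist",[(323,267)],9,S))
im,d=arm.get_image("top");cv2.imwrite("pics/t3.png",cv2.resize(im[180:350,190:460],None,fx=2.9,fy=2.9,interpolation=cv2.INTER_CUBIC))
E
```

```text
5.45 [497.97474747 184.57279274  92.97523375] [-6.42039003e-01  7.66671305e-01  2.47741443e-04 -9.83244360e-04] [-0.01708123  0.04083635 -0.27941945] 35.668782001668625
TCP proj [[320.80116057 295.41371412]] below z11 [[320.66214056 247.22751234]]
[[498.87435587 183.98031598   9.        ]]
```

View pics/w3.png

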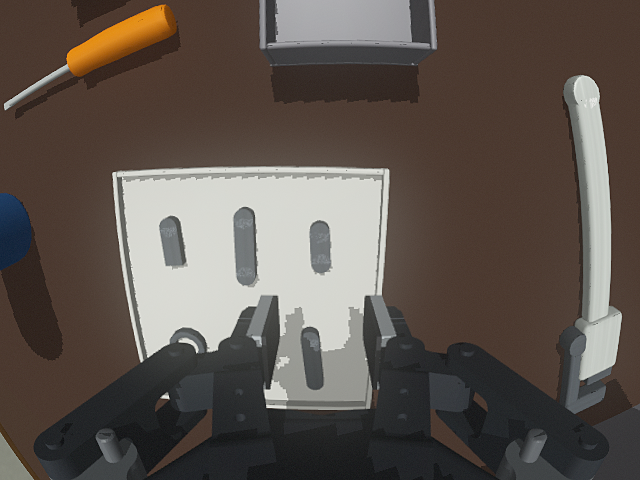

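View pics/t3.png

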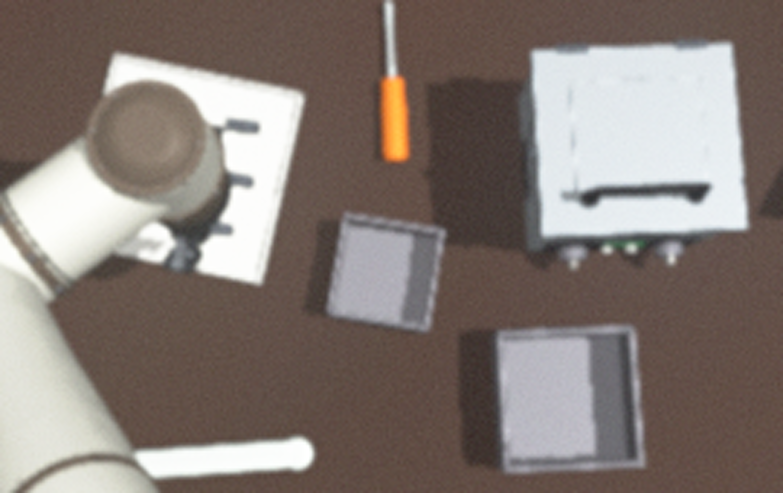

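```bash
python3 - <<'E'
from h import *
s=np.load("pics/w3.npz");d=np.load("pics/w3d.npy")
def pt(u,v):
    o,r=ray("wrist",[(u,v)],s);f=-(R.from_quat(s["ee_rot"]).as_matrix()@arm.camera_params("wrist")["mount"][:3,2])
    return (o+r[0]*d[v,u]/(r[0]@f)).round(1)
for uv in [(320,230),(320,247),(320,262),(290,200),(245,245),(173,245),(350,130),(348,45),(268,298),(374,298),(270,330),(376,350)]: print(uv,d[uv[1],uv[0]],pt(*uv))
im=cv2.imread("pics/w3.png")
m=((im.max(2)<150)).astype(np.uint8);m[:190]=0;m[300:]=0;m[:,:140]=0;m[:,378:]=0
for q in cv2.findContours(m,0,1)[0]:
    if cv2.contourArea(q)<100: continue
    P=onz("wrist",q[:,0,:],9,s)[:,:2].astype(np.float32);r=cv2.minAreaRect(P);print(q[:,0].mean(0).round(),np.round(r[0],1),np.round(r[1],1))
t=np.load("pics/top0.npy")
for uv in [(264,259),(273,223),(250,235),(240,240)]:
    o,r=ray("top",[uv]);print("top",uv,t[uv[1],uv[0]],(o+r[0]*t[uv[1],uv[0]]).round(1))
E
```

```text
(320, 230) 252.09981 [496.3 172.3  11.6]
(320, 247) 255.86423 [498.4 184.3  11.2]
(320, 262) 257.9312 [500.2 194.7  12.2]
(290, 200) 256.30365 [513.4 149.9   1.6]
(245, 245) 254.79076 [549.4 173.5  11.8]
(173, 245) 256.17767 [603.6 164.2  10.4]
(350, 130) 243.10263 [464.4 109.4   1.2]
(348, 45) 183.0815 [461.   62.1  50. ]
(268, 298) 146.57011 [516.8 169.6 121.8]
(374, 298) 145.59473 [475.1 176.6 122.7]
(270, 330) 130.22292 [514.7 174.4 140.1]
(376, 350) 118.09782 [479.  181.3 152.9]
[320. 247.] [498.5 184.9] [38.4 13.9]
[172. 242.] [604.  161.5] [37.4 18. ]
[245. 246.] [550.4 176.2] [58.2 15.9]
top (264, 259) 1383.9076 [496.6 186.4   6.7]
top (273, 223) 1399.99 [604.6 163.1   9.9]
top (250, 235) 1406.0261 [569.7 231.8  -3.7]
top (240, 240) 1397.0364 [553.1 260.    1.9]
```

Depth puts the fingertips near z=122 while the TCP reads 93, so the real tips may sit above the nominal TCP. I'll check with the jaws at 14 mm.

Emit:
drive_tool([
  [0, 0, 0, 0, 0.014],
  [0, 0, 0, 0, 0.014],
  [0, 0, 0, 0, 0.014],
])

```text
clock: 5.85
position: [498.7, 185.0, 93.4]
ee_rot: [-0.642, 0.767, 0.0, -0.001]
contact_force: [-0.2, 0.8, 0.5]
gripper_width: 13.8
```

```bash
python3 - <<'E'
from h import *
def tips(s,d,im,nm):
    vv,uu=np.mgrid[250:440,200:440];o,r=ray("wrist",np.c_[uu.ravel(),vv.ravel()],s)
    M=R.from_quat(s["ee_rot"]).as_matrix();f=-(M@arm.camera_params("wrist")["mount"][:3,2])
    dd=d[vv,uu].ravel();P=o+r*(dd/(r@f))[:,None];L=(P-s["position"])@M
    k=(dd>0)&(L[:,2]<2+0*dd)&(P[:,2]>50)
    L=L[k];UV=np.c_[uu.ravel(),vv.ravel()][k]
    for side in (-1,1):
        q=L[L[:,1]*side>0];u=UV[L[:,1]*side>0];i=np.argsort(-q[:,2])
        print(nm,side,"tip pctl z",np.percentile(q[:,2],[100,99,95]).round(1),[(u[j].tolist(),q[j].round(1).tolist()) for j in i[[5,50,150]]])
s=dict(np.load("pics/w3.npz"));tips(s,np.load("pics/w3d.npy"),None,"w36")
s=arm.read_state();im,d=arm.get_image("wrist");cv2.imwrite("pics/w4.png",im)
print(s["position"],s["gripper_width"]);tips(s,d,im,"w14")
p=s["position"];M=R.from_quat(s["ee_rot"]).as_matrix()
for x in (0,11):
  for z in (0,-19): print(x,z,proj("wrist",p+M@np.array([x,7,z]),s).round())
E
```

```text
w36 -1 tip pctl z [-21.6 -27.5 -36.2] [([279, 326], [-4.7, -18.0, -22.4]), ([278, 322], [-0.7, -17.9, -26.3]), ([250, 307], [7.4, -28.7, -29.0])]
w36 1 tip pctl z [-22.  -27.7 -36.1] [([363, 321], [-2.0, 18.0, -22.9]), ([365, 304], [7.7, 18.1, -26.3]), ([381, 298], [11.5, 24.1, -28.9])]
[498.66754881 184.97653761  93.42036943] 13.793502784258376
w14 -1 tip pctl z [-20.3 -28.8 -39.6] [([305, 322], [-3.2, -6.8, -21.4]), ([300, 295], [11.5, -8.4, -25.6]), ([291, 298], [11.9, -11.8, -29.5])]
w14 1 tip pctl z [-19.6 -28.5 -39.3] [([337, 319], [-1.6, 7.0, -21.6]), ([344, 295], [11.3, 9.4, -25.2]), ([338, 310], [6.6, 6.9, -29.5])]
0 0 [[335. 295.]]
0 -19 [[337. 313.]]
11 0 [[336. 274.]]
11 -19 [[337. 290.]]
```

View pics/w4.png

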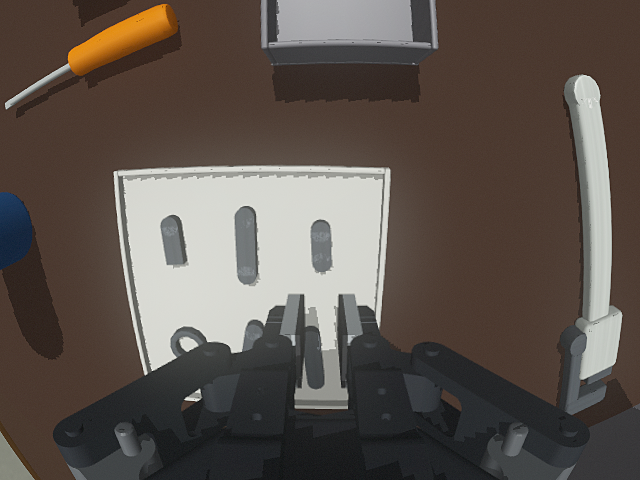

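```bash
python3 -c "
from bench import arm
print(arm.grip_point_offset,[a for a in dir(arm) if a[0]!='_'])"
```

```text
18.700000000000003 ['IKError', 'camera_params', 'get_image', 'grip_point_offset', 'job_done', 'read_state']
```

Emit:
drive_tool([
  [0, 0, 0.04, 0, 0.036],
  [0, 0, 0.04, 0, 0.036],
  [0, 0, 0.013, 0, 0.036],
  [0, 0, 0.007, 0, 0.036],
  [0, 0, 0.007, 0, 0.036],
  [0, 0, 0, 0, 0.036],
  [0, 0, 0, 0, 0.036],
])

```text
clock: 6.6
position: [499.5, 185.5, -12.3]
ee_rot: [-0.642, 0.766, -0.0, 0.001]
contact_force: [-0.0, 0.1, -0.3]
gripper_width: 36.0
```

No contact at TCP −12, which confirms the offset. I'll go 4 mm further, then close.

Emit:
drive_tool([
  [0, 0, 0.003, 0, 0.036],
  [0, 0, 0, 0, 0.036],
  [0, 0, 0, 0, 0],
  [0, 0, 0, 0, 0],
  [0, 0, 0, 0, 0],
  [0, 0, 0, 0, 0],
  [0, 0, 0, 0, 0],
])

```text
clock: 7.3
position: [499.0, 185.3, -15.6]
ee_rot: [-0.642, 0.766, -0.0, 0.0]
contact_force: [-0.7, -1.0, 5.6]
gripper_width: 11.7
```

Emit:
drive_tool([
  [0, 0, -0.02, 0, 0],
  [0, 0, -0.04, 0, 0],
  [0, 0, -0.04, 0, 0],
  [0, 0, 0, 0, 0],
])

```text
clock: 7.7
position: [502.3, 187.3, 89.2]
ee_rot: [-0.643, 0.766, -0.001, 0.006]
contact_force: [1.1, 0.6, 0.3]
gripper_width: 12.1
```

```bash
python3 - <<'E'
from h import *
s=arm.read_state();im,d=arm.get_image("wrist");cv2.imwrite("pics/w5.png",im)
print(s["position"],s["gripper_width"],s["contact_force"])
E
```

```text
[502.34122752 187.27770535  89.16934774] 12.110783623770708 [1.07091808 0.60070198 0.26104725]
```

View pics/w5.png

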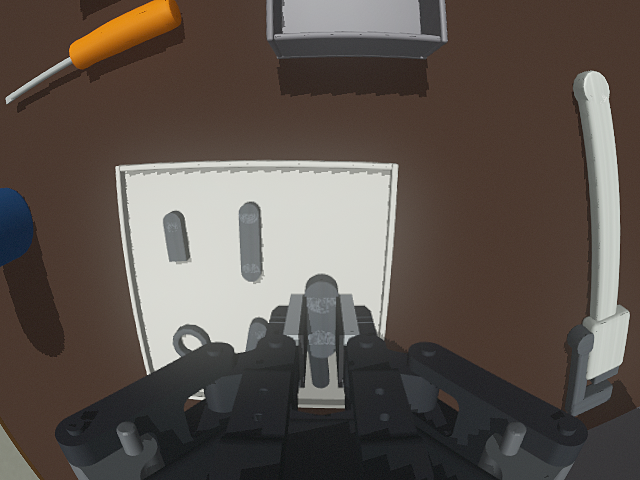

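The key is held, at about (321,310). I'll carry it over the tub.

Emit:
drive_tool([
  [0.035, 0, 0, 0, 0],
  [0.035, 0, 0, 0, 0],
  [0.035, 0, 0, 0, 0],
  [0.035, 0, 0, 0, 0],
  [0.035, -0.001, 0, 0, 0],
  [0, 0, 0, 0, 0],
  [0, 0, 0, 0, 0],
])

```text
clock: 8.45
position: [468.3, 11.8, 82.8]
ee_rot: [-0.641, 0.767, 0.0, -0.001]
contact_force: [0.1, -0.5, -0.7]
gripper_width: 11.9
```

```bash
python3 - <<'E'
from h import *
s=arm.read_state();im,d=arm.get_image("wrist");cv2.imwrite("pics/w6.png",im);np.savez("pics/w6.npz",position=s["position"],ee_rot=s["ee_rot"])
print(s["position"],s["gripper_width"],s["contact_force"])
E
```

```text
[468.34418941  11.79263385  82.80994995] 11.880804139505125 [ 0.06491935 -0.47577236 -0.74586553]
```

View pics/w6.png

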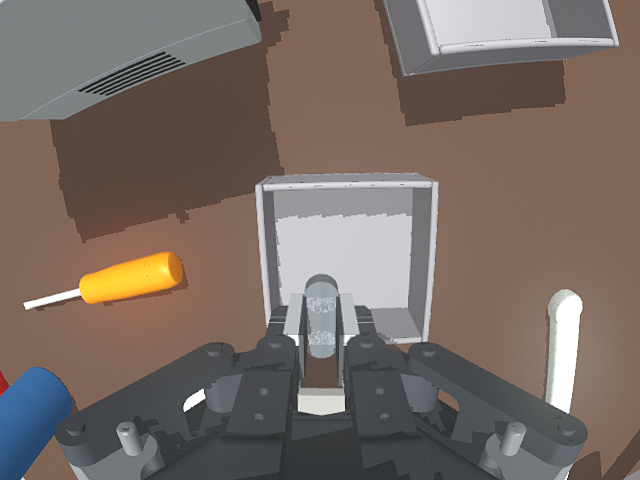

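Emit:
drive_tool([
  [0, 0.008, 0.03, 0, 0],
  [0, 0, 0.035, 0, 0],
  [0, 0, 0, 0, 0],
  [0, 0, 0, 0, 0.026],
  [0, 0, 0, 0, 0.026],
  [0, 0, 0, 0, 0.026],
  [0, 0, -0.04, 0, 0.026],
  [0, 0, -0.04, 0, 0.026],
  [0, 0, 0, 0, 0.026],
])

```text
clock: 9.4
position: [465.8, 15.4, 105.2]
ee_rot: [-0.643, 0.766, -0.003, 0.007]
contact_force: [0.9, 0.1, 0.5]
gripper_width: 25.7
```

```bash
python3 - <<'E'
from h import *
s=arm.read_state();im,d=arm.get_image("wrist");cv2.imwrite("pics/w7.png",im);np.savez("pics/w7.npz",position=s["position"],ee_rot=s["ee_rot"])
print(s["position"],s["gripper_width"],s["contact_force"])
E
```

```text
[465.83389654  15.36887706 105.21601933] 25.73394552739258 [0.90152155 0.13346727 0.5441177 ]
```

View pics/w7.png

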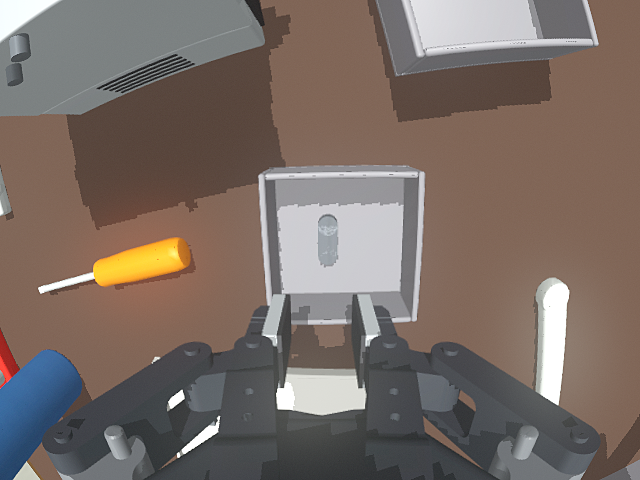

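The first key lies in the tub at (328,240). Now the second, square-ended one.

Emit:
drive_tool([
  [-0.0283, -0.019, 0, 0, 0.036],
  [-0.0283, -0.019, 0, 0, 0.036],
  [-0.0283, -0.019, 0, 0, 0.036],
  [-0.0283, -0.019, 0, 0, 0.036],
  [-0.0283, -0.019, 0, 0, 0.036],
  [-0.0283, -0.019, 0, -2.4, 0.036],
  [0, 0, 0, 0, 0.036],
  [0, 0, 0, 0, 0.036],
  [0, 0, 0, 0, 0.036],
])

```text
clock: 10.35
position: [602.2, 160.5, 98.4]
ee_rot: [-0.658, 0.753, 0.0, -0.001]
contact_force: [0.1, -0.4, 0.7]
gripper_width: 36.3
```

```bash
python3 - <<'E'
from h import *
s=arm.read_state();im,d=arm.get_image("wrist");cv2.imwrite("pics/w8.png",im)
print(s["position"],s["ee_rot"],s["gripper_width"],s["contact_force"])
M=R.from_quat(s["ee_rot"]).as_matrix()
m=((im.max(2)<150)).astype(np.uint8);m[:185]=0;m[293:]=0
for q in cv2.findContours(m,0,1)[0]:
    if not 300<cv2.contourArea(q)<3000: continue
    P=onz("wrist",q[:,0,:],9,s)[:,:2].astype(np.float32);c,wh,a=cv2.minAreaRect(P);b=cv2.boxPoints((c,wh,a))
    e=max([b[1]-b[0],b[2]-b[1]],key=np.linalg.norm)
    print(q[:,0].mean(0).round(),np.round(c,1),np.round(wh,1),np.degrees(np.arctan2(e[1],e[0]))%180,"tool shift",(M.T@(np.array([*c,9])-s["position"])).round(1))
print(np.degrees(np.arctan2(M[1,0],M[0,0])))
E
```

```text
[602.18233939 160.52651143  98.37750289] [-6.57868325e-01  7.53132459e-01  3.18564380e-04 -8.14974986e-04] 36.27037566631146 [ 0.12247361 -0.41138711  0.7002593 ]
[317. 247.] [604.9 161.5] [37.8 14.3] 82.58003 tool shift [-1.4 -2.7 89.4]
[393. 254.] [551.2 175.7] [58.  15.8] 78.96571 tool shift [-8.3 52.4 89.5]
[509. 237.] [457.5 180.4] [78.6 18.7] 89.809166 tool shift [ -0.3 145.9  89.6]
-97.72492360085914
```

View pics/w8.png

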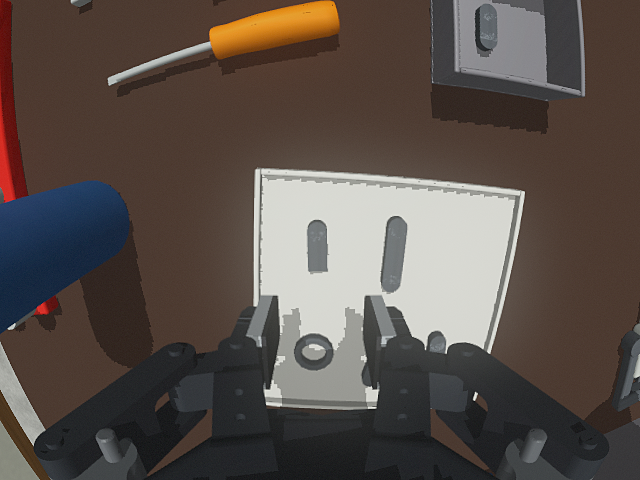

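Emit:
drive_tool([
  [-0.001, -0.0025, 0.04, 0, 0.036],
  [0, 0, 0.04, 0, 0.036],
  [0, 0, 0.02, 0, 0.036],
  [0, 0, 0.008, 0, 0.036],
  [0, 0, 0.005, 0, 0.036],
  [0, 0, 0, 0, 0.036],
  [0, 0, 0, 0, 0.036],
])

```text
clock: 11.1
position: [606.8, 162.3, -12.6]
ee_rot: [-0.658, 0.753, -0.0, 0.001]
contact_force: [-0.0, -1.0, 0.5]
gripper_width: 36.3
```

Emit:
drive_tool([
  [0, 0, 0, 0, 0],
  [0, 0, 0, 0, 0],
  [0, 0, 0, 0, 0],
  [0, 0, 0, 0, 0],
  [0, 0, 0, 0, 0],
])

```text
clock: 11.6
position: [606.6, 162.2, -12.7]
ee_rot: [-0.658, 0.753, -0.0, 0.001]
contact_force: [-0.8, -0.2, 7.1]
gripper_width: 11.3
```

Emit:
drive_tool([
  [0, 0, -0.02, 0, 0],
  [0, 0, -0.04, 0, 0],
  [0, 0, -0.04, 0, 0],
  [0, 0, 0, 0, 0],
  [0.0279, 0.0243, 0, 0, 0],
  [0.0279, 0.0243, 0, 0, 0],
  [0.0279, 0.0243, 0, 0, 0],
  [0.0279, 0.0243, 0, 0, 0],
  [0.0279, 0.0243, 0, 0, 0],
  [0.0279, 0.0243, 0, 0, 0],
  [0, 0, 0, 0, 0],
  [0, 0, 0, 0, 0],
  [0, 0, 0, 0, 0],
])

```text
clock: 12.9
position: [440.0, 16.0, 86.1]
ee_rot: [-0.658, 0.753, -0.0, 0.001]
contact_force: [0.4, -0.1, -0.3]
gripper_width: 11.5
```

```bash
python3 - <<'E'
from h import *
s=arm.read_state();im,d=arm.get_image("wrist");cv2.imwrite("pics/w9.png",im)
print(s["position"],s["ee_rot"],s["gripper_width"],s["contact_force"])
E
```

```text
[439.96248481  16.01025508  86.11826895] [-6.58220295e-01  7.52825081e-01 -2.64913727e-04  6.09160607e-04] 11.488722984110554 [ 0.44234081 -0.07887472 -0.31966798]
```

View pics/w9.png

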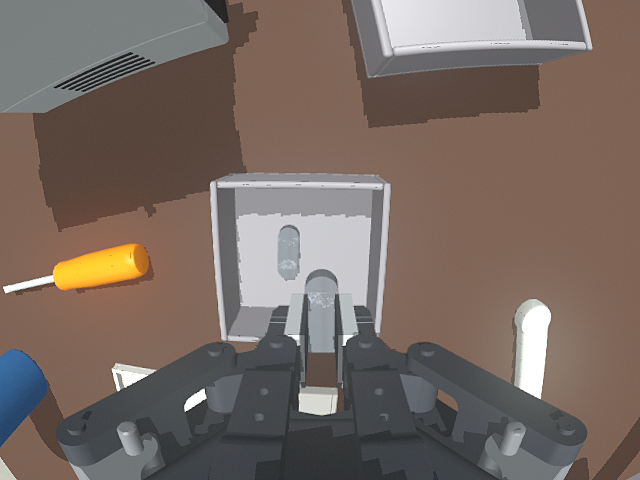

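The second key is held over the tub. I'll lower and release it.

Emit:
drive_tool([
  [0, 0, 0.03, 0, 0],
  [0, 0, 0.035, 0, 0],
  [0, 0, 0, 0, 0],
  [0, 0, 0, 0, 0.025],
  [0, 0, 0, 0, 0.025],
  [0, 0, 0, 0, 0.025],
  [0, 0, -0.04, 0, 0.025],
  [0, 0, -0.04, 0, 0.025],
  [0, 0, -0.02, 0, 0.025],
  [0, 0, 0, 0, 0.025],
  [0, 0, 0, 0, 0.025],
  [0, 0, 0, 0, 0.025],
])

```text
clock: 14.15
position: [438.2, 15.3, 120.4]
ee_rot: [-0.658, 0.753, 0.0, -0.001]
contact_force: [0.3, 0.4, -0.1]
gripper_width: 24.6
```

```bash
python3 - <<'E'
from h import *
s=arm.read_state();im,d=arm.get_image("wrist");cv2.imwrite("pics/w10.png",im)
print(s["position"],s["ee_rot"],s["gripper_width"],s["contact_force"],s["joints"])
E
```

```text
[438.22082784  15.26795087 120.4076482 ] [-6.57997901e-01  7.53019506e-01  3.26373796e-04 -5.28282977e-04] 24.558243175273304 [ 0.28375777  0.35615004 -0.13219681] [ 4.07620220e-01  1.64849190e-01 -5.58808968e-01 -3.98130070e-04
 -8.48343698e-01 -5.41838973e-01]
```

View pics/w10.png

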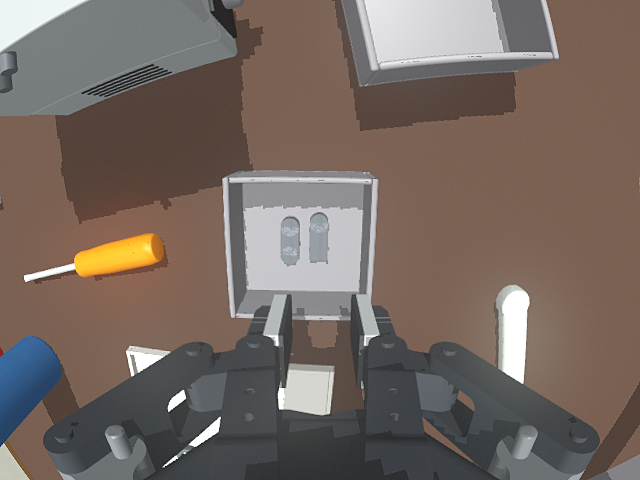

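Both short keys lie in the tub, at (289,240) and (319,238). Next I'll rise and look at the lid's handle.

Emit:
drive_tool([
  [0, 0, -0.04, 0, 0.04],
  [0, 0, -0.04, 0, 0.04],
  [0, 0, -0.04, 0, 0.04],
  [0, 0, -0.04, 0, 0.04],
  [0, 0, -0.04, 0, 0.04],
  [0.026, -0.0136, 0, 0, 0.04],
  [0.026, -0.0136, 0, 0, 0.04],
  [0.026, -0.0136, 0, 0, 0.04],
  [0.026, -0.0136, 0, 0, 0.04],
  [0, 0, 0, -7, 0.04],
  [0, 0, 0, 0, 0.04],
  [0, 0, 0, 0, 0.04],
  [0, 0, 0, 0, 0.04],
])

```text
clock: 15.5
position: [478.8, -94.4, 320.5]
ee_rot: [-0.703, 0.712, 0.0, -0.0]
contact_force: [0.8, 0.2, 0.4]
gripper_width: 40.0
```

```bash
python3 - <<'E'
from h import *
s=arm.read_state();im,d=arm.get_image("wrist");cv2.imwrite("pics/w11.png",im);np.save("pics/w11d.npy",d);np.savez("pics/w11.npz",position=s["position"],ee_rot=s["ee_rot"])
print(s["position"],s["ee_rot"],s["gripper_width"],s["contact_force"])
E
```

```text
[478.81418988 -94.42754742 320.53506212] [-7.02554506e-01  7.11629809e-01  2.83841198e-04 -3.16558731e-04] 40.02014661115993 [0.79074575 0.17945688 0.43269291]
```

View pics/w11.png

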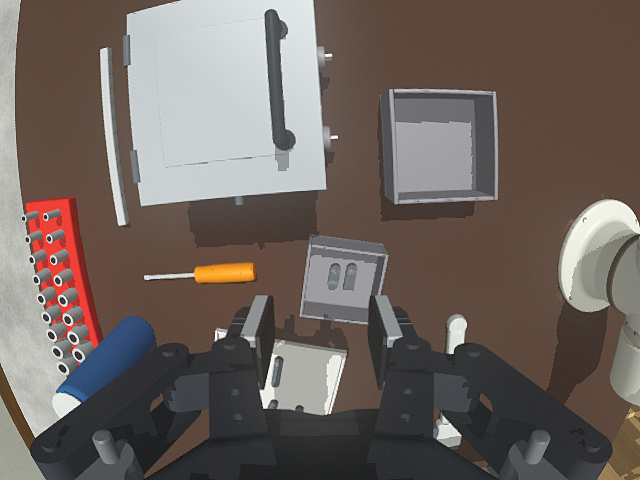

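The bar runs from (271,14) to (282,140). The lid's near corners are at (140,205) and (325,189).

```bash
python3 - <<'E'
from h import *
s=dict(np.load("pics/w11.npz"));d=np.load("pics/w11d.npy")
M=R.from_quat(s["ee_rot"]).as_matrix();f=-(M@arm.camera_params("wrist")["mount"][:3,2])
def pt(u,v):
    o,r=ray("wrist",[(u,v)],s);return (o+r[0]*d[v,u]/(r[0]@f)).round(1)
for uv in [(271,20),(274,60),(276,80),(278,110),(281,135),(200,100),(160,190)]: print(uv,pt(*uv))
print("bar z211",onz("wrist",[(271,14),(282,140)],211,s).round(1))
im=cv2.imread("pics/w11.png");m=(im.max(2)<90).astype(np.uint8);m[148:]=0;m[:,:255]=0;m[:,300:]=0
q=max(cv2.findContours(m,0,1)[0],key=cv2.contourArea)
c,wh,a=cv2.minAreaRect(onz("wrist",q[:,0,:],211,s)[:,:2].astype(np.float32));print("rect",c,wh,a,q[:,0].min(0),q[:,0].max(0))
# centreline by rows
L=[];
for v in range(40,125,5):
    u=np.where(m[v])[0];L.append((u.mean(),v,np.ptp(u)))
L=np.array(L);print(L[:,2]);P=onz("wrist",L[:,:2],211,s);k=np.polyfit(P[:,1],P[:,0],1);print("x=%.4f*y+%.1f"%tuple(k),np.degrees(np.arctan(k[0])),P[[0,-1]].round(1))
print("lid corners z171",onz("wrist",[(140,205),(325,189),(127,12),(315,0)],171,s).round(1))
E
```

```text
(271, 20) [ 512.4 -258.5  215.9]
(274, 60) [ 510.3 -226.9  216.4]
(276, 80) [ 508.9 -211.8  216.6]
(278, 110) [ 508.  -189.8  215.2]
(281, 135) [ 506.  -171.5  216.3]
(200, 100) [ 579.3 -206.4  174.6]
(160, 190) [ 622.5 -130.2  172.6]
bar z211 [[ 513.1 -265.1  211. ]
 [ 506.  -167.9  211. ]]
rect (507.6751708984375, -215.82810974121094) (15.550461769104004, 107.42337036132812) 3.40118670463562 [265   9] [294 147]
[12. 11. 12. 12. 12. 11. 11. 12. 12. 12. 12. 11. 12. 11. 12. 12. 11.]
x=-0.0510*y+499.5 -2.921892740583594 [[ 512.3 -243.9  211. ]
 [ 508.9 -182.7  211. ]]
lid corners z171 [[ 645.8 -117.2  171. ]
 [ 474.7 -125.7  171. ]
 [ 654.9 -302.9  171. ]
 [ 481.1 -291.3  171. ]]
```

Emit:
drive_tool([
  [0.0303, -0.0082, 0, 0, 0.05],
  [0.0303, -0.0082, 0, 0, 0.05],
  [0.0303, -0.0082, 0, 0, 0.05],
  [0.0303, -0.0082, 0, 0, 0.05],
  [0, 0, 0, -3.6, 0.05],
  [0, 0, 0.04, 0, 0.05],
  [0, 0, 0.04, 0, 0.05],
  [0, 0, 0.015, 0, 0.05],
  [0, 0, 0, 0, 0.05],
  [0, 0, 0, 0, 0.05],
])

```text
clock: 16.55
position: [511.0, -216.3, 226.8]
ee_rot: [0.725, -0.689, 0.001, -0.0]
contact_force: [-0.2, 0.4, 0.4]
gripper_width: 50.1
```

```bash
python3 - <<'E'
from h import *
s=arm.read_state();im,d=arm.get_image("wrist");cv2.imwrite("pics/w12.png",im);np.save("pics/w12d.npy",d);np.savez("pics/w12.npz",position=s["position"],ee_rot=s["ee_rot"])
print(s["position"],s["ee_rot"],s["gripper_width"],s["contact_force"],s["joints"])
M=R.from_quat(s["ee_rot"]).as_matrix();print(np.degrees(np.arctan2(M[1,0],M[0,0])))
E
```

```text
[ 510.97957487 -216.3479948   226.8398103 ] [ 7.25039725e-01 -6.88706675e-01  7.12506930e-04 -6.42147993e-05] 50.098520490164915 [-0.23628925  0.42312256  0.35339884] [-1.07936895e-01  2.53525143e-01 -1.42278590e-01  8.26591673e-04
 -1.17378191e+00  1.59006100e-01]
-87.05569298341662
```

View pics/w12.png

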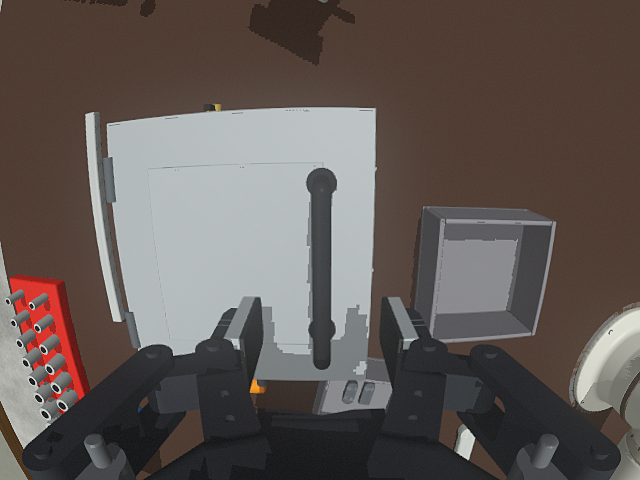

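The bar is vertical in the picture at x≈321, centred between the fingers. I'll go down and close.

Emit:
drive_tool([
  [0, 0, 0.03, 0, 0.05],
  [0, 0, 0.014, 0, 0.05],
  [0, 0, 0.006, 0, 0.05],
  [0, 0, 0, 0, 0.05],
  [0, 0, 0, 0, 0.03],
  [0, 0, 0, 0, 0.03],
])

```text
clock: 17.2
position: [511.2, -216.6, 177.4]
ee_rot: [0.725, -0.689, 0.001, -0.001]
contact_force: [0.0, 0.7, 0.4]
gripper_width: 30.0
```

Emit:
drive_tool([
  [0, 0, 0, 0, 0],
  [0, 0, 0, 0, 0],
  [0, 0, 0, 0, 0],
  [0, 0, 0, 0, 0],
  [0, 0, 0, 0, 0],
])

```text
clock: 17.7
position: [510.9, -216.5, 176.8]
ee_rot: [0.725, -0.689, 0.001, -0.0]
contact_force: [0.1, 1.1, 5.3]
gripper_width: 7.6
```

```bash
python3 - <<'E'
from h import *
s=arm.read_state();im,d=arm.get_image("wrist");cv2.imwrite("pics/w13.png",im)
im2,d=arm.get_image("scene");cv2.imwrite("pics/s13.png",cv2.resize(im2[180:330,160:400],None,fx=3,fy=3))
print(s["clock"],s["position"],s["ee_rot"],s["gripper_width"],s["contact_force"])
E
```

```text
17.7 [ 510.92152655 -216.52403473  176.80982343] [ 7.24970915e-01 -6.88778898e-01  8.08045090e-04 -3.87340126e-04] 7.626369479188936 [0.05808986 1.12532109 5.33425329]
```

View pics/w13.png

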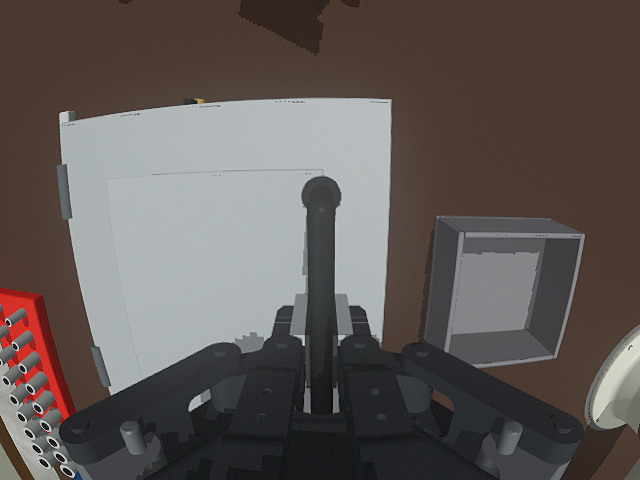

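View pics/s13.png

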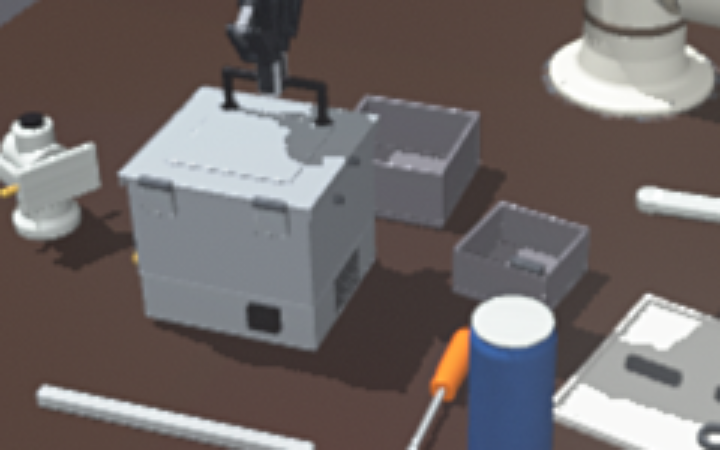

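The bar is gripped. I'll follow the arc about the hinge for the first 20°, then check.

Emit:
drive_tool([
  [0, -0.0032, -0.0079, 0, 0],
  [0, -0.0032, -0.0079, 0, 0],
  [0, -0.0032, -0.0079, 0, 0],
  [0, -0.0045, -0.0072, 0, 0],
  [0, -0.0045, -0.0072, 0, 0],
  [0, -0.0045, -0.0072, 0, 0],
  [0, 0, 0, 0, 0],
  [0, 0, 0, 0, 0],
  [0, 0, 0, 0, 0],
])

```text
clock: 18.7
position: [532.7, -215.2, 221.8]
ee_rot: [0.725, -0.689, -0.0, 0.0]
contact_force: [-5.1, -1.0, -0.3]
gripper_width: 7.4
```

```bash
python3 - <<'E'
from h import *
s=arm.read_state();im,d=arm.get_image("wrist");cv2.imwrite("pics/w14.png",im)
im2,d=arm.get_image("scene");cv2.imwrite("pics/s14.png",cv2.resize(im2[150:300,160:400],None,fx=3,fy=3))
print(s["clock"],s["position"],s["ee_rot"],s["gripper_width"],s["contact_force"],s["wrist_torque"])
E
```

```text
18.7 [ 532.66106935 -215.2310837   221.76221934] [ 7.24823929e-01 -6.88933910e-01 -4.29529242e-04  3.93460302e-04] 7.354622715628745 [-5.06221883 -1.02211562 -0.30174007] [-0.29920663  1.6043697   0.05553078]
```

View pics/s14.png

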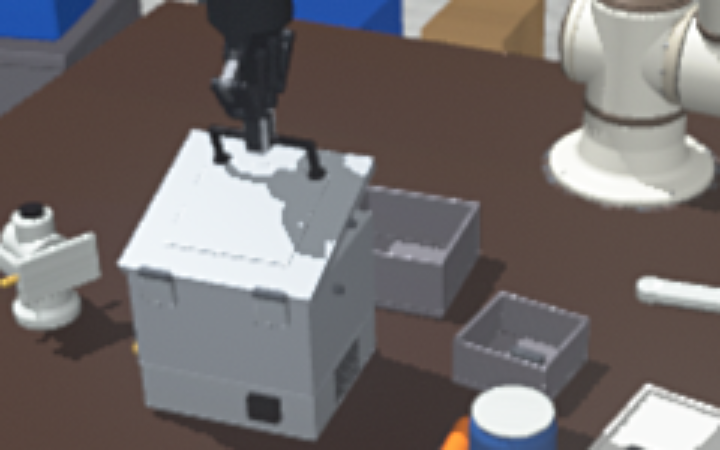

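View pics/w14.png

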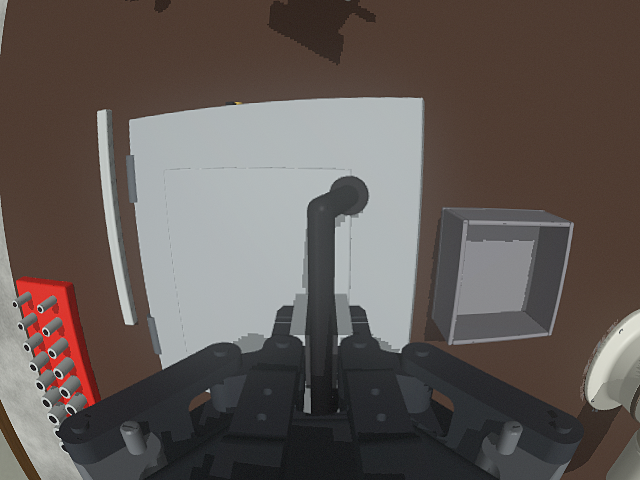

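The lid is up about 20° with small forces. I'll continue to 50°.

Emit:
drive_tool([
  [0, -0.0057, -0.0063, 0, 0],
  [0, -0.0057, -0.0063, 0, 0],
  [0, -0.0057, -0.0063, 0, 0],
  [0, -0.0067, -0.0052, 0, 0],
  [0, -0.0067, -0.0052, 0, 0],
  [0, -0.0067, -0.0052, 0, 0],
  [0, 0, 0, 0, 0],
  [0, 0, 0, 0, 0],
])

```text
clock: 19.6
position: [569.8, -213.3, 258.8]
ee_rot: [0.725, -0.689, 0.0, 0.0]
contact_force: [-8.4, 1.4, 7.4]
gripper_width: 7.7
```

Emit:
drive_tool([
  [0, -0.0075, -0.004, 0, 0],
  [0, -0.0075, -0.004, 0, 0],
  [0, -0.0075, -0.004, 0, 0],
  [0, 0, 0, 0, 0],
  [0, 0, 0, 0, 0],
  [0, 0, 0, 0, 0],
  [0, 0, 0, 0, 0],
  [0, 0, 0, 0, 0],
])

```text
clock: 20.4
position: [593.1, -212.0, 272.1]
ee_rot: [0.725, -0.689, 0.002, -0.001]
contact_force: [-7.6, 2.1, 9.4]
gripper_width: 7.4
```

```bash
python3 - <<'E'
from h import *
s=arm.read_state();im,d=arm.get_image("wrist");cv2.imwrite("pics/w15.png",im);np.save("pics/w15d.npy",d);np.savez("pics/w15.npz",position=s["position"],ee_rot=s["ee_rot"])
im2,d2=arm.get_image("scene");cv2.imwrite("pics/s15.png",im2)
print(s["clock"],s["position"],s["ee_rot"],s["gripper_width"],s["contact_force"],s["wrist_torque"])
# angle from handle travel: start TCP 510.9,-216.5,176.8
dx=(s["position"]-np.array([510.92,-216.52,176.81]));back=dx@np.array([.9987,.051,0]);up=dx[2]
print("travel",back,up,"pivot angle",np.degrees(np.arctan2(43+up,140-back))-17.07,np.hypot(43+up,140-back))
M=R.from_quat(s["ee_rot"]).as_matrix();f=-(M@arm.camera_params("wrist")["mount"][:3,2])
vv,uu=np.mgrid[100:440:3,60:560:3];o,r=ray("wrist",np.c_[uu.ravel(),vv.ravel()],s);dd=d[vv,uu].ravel();P=o+r*(dd/(r@f))[:,None]
k=(dd>0)&(P[:,2]>160)&(im[vv,uu].min(2).ravel()>120);Q=P[k];rng=np.random.default_rng(0);best=0
for _ in range(300):
    a=Q[rng.choice(len(Q),3,False)];n=np.cross(a[1]-a[0],a[2]-a[0]);l=np.linalg.norm(n)
    if l<1:continue
    n/=l;c=np.abs((Q-a[0])@n)<3
    if c.sum()>best:best=c.sum();B=c
n=np.linalg.svd(Q[B]-Q[B].mean(0))[2][2];n*=np.sign(n[2]);print("lid plane n",n.round(3),best,len(Q),"angle",np.degrees(np.arccos(n[2])),"centroid",Q[B].mean(0))
E
```

```text
20.4 [ 593.05133413 -212.04020878  272.11417749] [ 0.72518828 -0.68854782  0.00180996 -0.00076537] 7.415967869853003 [-7.61241277  2.08222475  9.42214334] [ 0.81693588  2.18940139 -0.03833608]
travel 82.25303275149705 95.304177492659 pivot angle 50.26770928612108 149.87580771532342
lid plane n [0.758 0.035 0.651] 4710 5205 angle 49.38444186781751 centroid [ 584.33266641 -249.84674271  254.55745402]
```

View pics/s15.png

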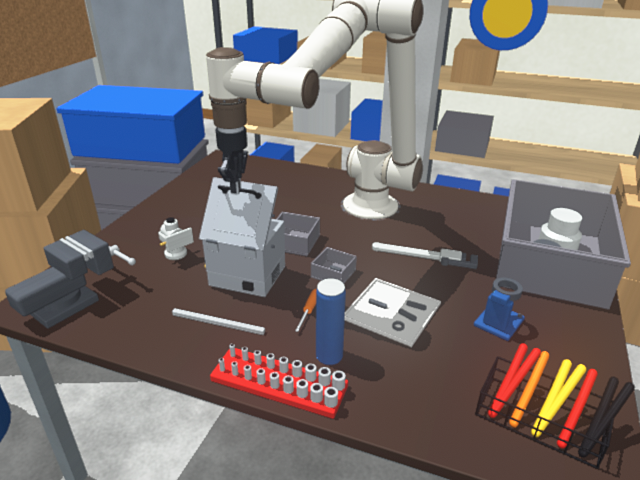

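View pics/w15.png

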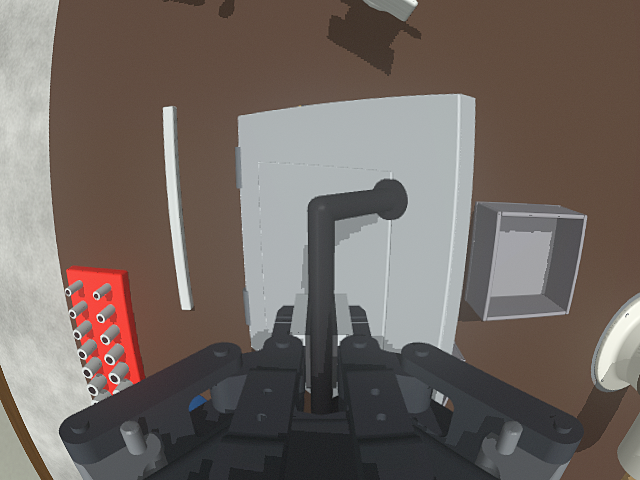

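The lid stands at 49.4° from the fitted lid plane and 50.3° from handle travel. I'll hold, confirm it is at rest, and check the tub and tray in the top view.

Emit:
drive_tool([
  [0, 0, 0, 0, 0],
  [0, 0, 0, 0, 0],
  [0, 0, 0, 0, 0],
  [0, 0, 0, 0, 0],
  [0, 0, 0, 0, 0],
  [0, 0, 0, 0, 0],
])

```text
clock: 21.1
position: [593.0, -212.1, 272.1]
ee_rot: [0.725, -0.689, 0.002, -0.001]
contact_force: [-6.6, 2.6, 9.9]
gripper_width: 7.9
```

```bash
python3 - <<'E'
from h import *
im,d=arm.get_image("top");cv2.imwrite("pics/t16.png",cv2.resize(im[100:350,60:540],None,fx=1.6,fy=1.6,interpolation=cv2.INTER_CUBIC))
s=arm.read_state();print(s["clock"],s["position"],np.abs(s["joint_vel"]).max(),s["gripper_width"],s["contact_force"])
E
```

```text
21.15 [ 593.03862345 -212.03544609  272.11448128] 0.0009620299747805394 7.397776311493468 [-7.78121479  3.1636511   9.9386109 ]
```

View pics/t16.png

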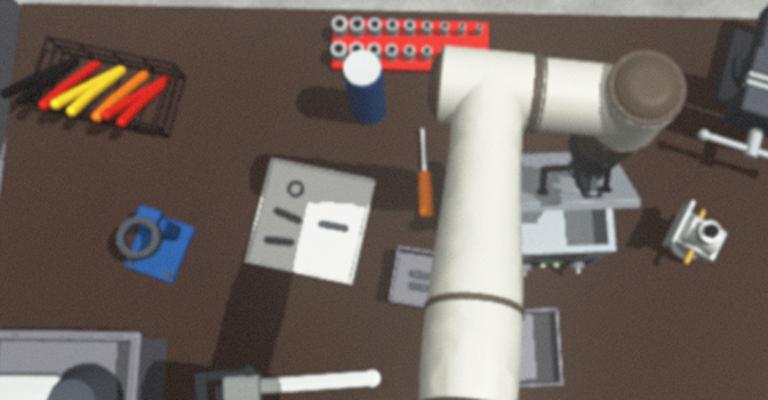

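The top view shows the ring and three long keys in the tray, both short keys in the tub at (420,280), the lid open, and the bystanders in place. Handing in.

```bash
python3 -c "
from bench import arm
print(arm.job_done())"
```

```text
the job is handed in; nothing more can be done
None
```

Both 36 mm keys are in the 100 mm scrap tub, and the arm is holding the cleaner's lid open at about 50° by its handle. I handed the job in at 21 s; no verdict was reported.

- **Last checks:** the lid stood at 49.4° from a plane fitted to the wrist camera's depth image, and at 50.3° from the handle's travel. The arm was at rest and reading about 13 N. The last top view showed both short keys in the tub, the three long keys and the ring in the tray, and the bystanders apparently in their places (by eye).
- **Missed grasp:** my first try at a key closed on nothing. Wrist depth showed the fingertips about 22 mm short of the reported tool point, which does not agree with the stated tool frame. Allowing for that, both later key grasps and the handle grasp held.
- **Small disagreements:**
    - **Jaw width:** it read 2–3 mm under the true size on each grip.
    - **Handle radius:** it came out near 150 mm from the hinge, where 146.5 mm was expected.

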